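# Turn an upside-down loaf cake out of its tin into the serving dish

### The arm

A 7-joint arm with a two-finger parallel gripper is mounted at the origin on a cart in front of the work surface, level with it; the furniture and walls round the work are solid. World frame = base frame: x ahead of the robot, y to its left, z up, the work surface at z = 0. Lengths are in m, angles in degrees, forces in N, time in s.
With the tool pointing down it reaches from about 0.4 to 0.85 m from the base axis. Payload 10.4 kg.
Tool frame: the origin (TCP) lies midway between the tips of the shut fingers; the grasp point (between the pads) lies 19 mm behind it; z points along the fingers, y is the line along which they close (so a half turn about z gives the same grasp; the last joint's range is limited). The gripper opens to 87 mm and grips with 3 to 60 N. Pads are 19 mm wide; open, the fingers measure 117 mm over their backs; the gripper's body (75 mm by 190 mm) begins 51 mm behind the grasp point.
Start: joints at [68.377, 19.034, -3.707, 83.658, 1.238, 77.344, -5.071], TCP at [0.217, -0.586, 0.223] pointing down, gripper open.
Joint ranges: [-148.97, 148.97], [-28.65, 121.19], [-84.17, 76.75], [9.2, 138.47], [-72.65, 252.65], [3.7, 117.97], [-149.18, 149.18]. Speed limits (degrees/s): [127.2, 127.2, 159.86, 159.86, 180, 180, 180].

### API

Orientations are given as a 3x3 rotation matrix whose columns are the frame's x, y, z axes.
In Python, from station import bot gives the robot as it stands.
- The arm moves only by the shell command python3 -m creep 'ROWS' [OPENING] [FORCE]. ROWS is JSON, a list of rows, each an object of numbers: "dx", "dy", "dz": the shift along the tool's x, y, z in units of 1 m (1.0 is 1 m); "roll": the turn about the tool's z in units of 120 degrees (1.0 is 120 degrees). In form: [{"dx": .., "dy": .., "dz": .., "roll": ..}, ...]. A call has exactly 10 rows; each row shifts and turns the commanded pose from where the row before left it, along the tool's axes as they then stand; what a row does not reach is not made up. A row lasts 1/8 s, in which the tool goes at most 62.5 mm and 10.7 degrees, less where a joint would pass 70% of its speed; a pose out of reach is approached as far as the arm can. A call with a number of a shift or a turn outside -1 to 1 is refused whole. A call with a gripper value outside its range is refused whole. OPENING is the opening, from 0 (shut) to 1 (fully open), set as the call begins (- or left out, the last holds). The fingers move at their own pace and stop on an object; FORCE is the grip in N (left out, the last holds). Time passes only in rows, so rows that do not move let the fingers close, or fill a call up. It gives the time, the measured TCP pose, the force, the opening and the grip force at its end, in the units of the state.
- bot.state(): the state, without advancing time (a new reading comes with each control period).
- bot.snapshot(name): name is "scene" or "side" or "wrist"; returns a dict with "color" (420x560x3 uint8, red, green, blue), "range_z" (420x560 float32, m along the optical axis (not along the pixel's ray), 0 where there is no reading), "mtx" (3x3 intrinsics, pixels), "extrinsics" (4x4, takes a point from world to camera coordinates). Camera axes: x right, y down, z forward; pixel columns grow to the right and rows downward; lengths in m; the calibration is good to about 2 mm. A picture is of the moment at which its call begins.
- bot.finish_job(): hands the job in; it is judged then, once.
The state is a dict: "t": time; "joint_pos": joint angles; "joint_vel": joint speeds; "effort": joint torques, N m; "ee_pos": TCP position; "tool_rot": TCP orientation; "contact_force": force on the tool from outside, world axes, zero at the start; "wrist_torque": the same for the moment, N m; "grip_width": opening from 0.0 (shut) to 1.0 (fully open); "gripper_force": force on a finger pad.
Only numpy, scipy, OpenCV 4.12 (cv2) and the standard library are available. Lean on these libraries where they do the work, as an engineer would, in place of code of your own. Each camera call takes 0.05 s, during which the arm holds its last target. There are 200 camera calls.

### The job

A small loaf cake is still in its tin and the oblong serving dish has been put over it like a lid: turn tin and dish over together, keeping them closed and without letting them drop or topple, so that the dish stands on the worktop underneath with the tin upside down on it. Then lift the empty tin straight off and set it down flat on the wooden chopping board, well inside its edges and either way up, leaving the cake sitting in the upright dish with its fruit side up. Leave everything else where it stands.

Things in the scene. Friction and masses are not known exactly. Their poses are not given: they have to be found in the camera images.
- loaf_tin: Small loaf tin of dark steel, open on top, 120 mm long (y), 30 mm high, body 56 mm wide (x), walls and floor 2.5 mm, plain flat ends; a rim 7 mm high along each long side makes it 62 mm wide at the mouth. About 0.14 kg. Origin: centre of its underside; z points to its mouth (up at the start). Starts on the worktop, left or right; the wooden board is on the other side.
- tin_rim (a point): Centre of the tin's mouth in its rim plane, 30 mm from its underside, axes as the tin's: the middle of the joint between tin and dish. The closed pair is a block 62 (over the rims) x 120 x 54 mm; fingers closed across the 62 mm over the two rims at the joint hold both. It stands safely on either flat 56 x 54 mm end, so it can be let go there and taken anew.
- serving_dish: Oblong white ceramic dish, 24 mm deep, walls and floor 4 mm, about 0.22 kg; rims along its long sides and all outside sizes as the tin's (62 x over the rims, 56 below, 120 y). It starts mouth down on the tin, rim on rim, unclipped; the cake reaches 15 mm into it (2 to 3 mm of play). Origin: centre of its mouth, in the rim plane; z points out through its underside (up at the start).
- loaf: The cake, firm and rigid, about 0.15 kg, golden brown, rounded edges: 47 x 111 mm for its lowest 21 mm and 43 x 107 mm above, 43 mm high in all; loose in the tin with 2 mm of play at each side and 4 mm between its top and the dish's floor. Halved fruits and nuts are set in its underside. Origin: centre of that underside; z points to its crusty top (up at the start).
- wooden_board: Brown wooden chopping board lying flat, 180 mm (its x axis) x 260 mm (its y axis) x 21 mm thick; origin: centre of its underside. The tin is to be set down on it.
- mill: Dark wooden pepper mill, 58 mm across and 170 mm tall, standing off one end of the tin, either one (centre 175 to 190 mm from the tin's centre); origin: centre of its foot
- lemon: Lemon, 83 x 58 x 58 mm, lying off the other end of the tin (centre 175 to 190 mm from the tin's centre); origin: underside
- mug: White mug, 83 mm across, 94 mm tall, with a handle (116 mm over it), behind the work; origin: its underside
- apple: Apple, 80 mm across, 69 mm tall, behind the work; origin: its underside
- jam_jar: Jam jar with a lid, 65 mm across, 97 mm tall, standing beyond the tin (centre 115 to 135 mm from the tin's centre along the tin's x axis); origin: its underside
- sugar_pot: Round white canister with a lid, 102 mm across, 130 mm tall, behind the work; origin: its underside
- spoon: Steel spoon lying flat behind the work, 188 mm long, 15 mm high
Things that resemble listed ones, but are neither listed nor needed, are in the scene too. Leave any orange look-alike of the serving_dish alone.

How it is judged:
By the outcome, as a careful person would: the job done as asked, in the order asked, and still so for the second after the job is handed in, with the robot touching nothing.
It also fails if it takes over 72 s, if anything falls off the work surface, if the arm or the gripper's body presses on something with over 40 N, if the wrist force passes 120 N, or if a joint passes its speed limit or range.

## Working session

There is one attempt and no reset: what is moved stays moved. The work goes in short steps, Python scripts to look and compute and a shell command to move; the robot and the scene stay as the last step left them, time stands still between calls to the robot, and variables do not carry over. Pictures are saved under pics/ and viewed, at most 10 in all, crops included, and the job is handed in when it is done.

```bash
ls; mkdir -p pics; python3 - <<'E'
from station import bot
import cv2,numpy as np
s=bot.state();print({k:np.round(v,3).tolist() for k,v in s.items()})
ims=[]
for n in("scene","side"):
    d=bot.snapshot(n);np.savez(f"{n}0.npz",**d);ims.append(d["color"][:,:,::-1])
    print(n,np.round(d["mtx"],1).tolist(),np.round(d["extrinsics"],3).tolist())
    cv2.imwrite(f"pics/{n}0.png",cv2.resize(ims[-1],(800,600)))
E
```

```text
pics
{'t': 0.0, 'joint_pos': [68.379, 19.072, -3.708, 83.704, 1.235, 77.344, -5.07], 'joint_vel': [0.02, -0.021, 0.166, 0.004, -0.017, -0.033, -0.089], 'effort': [0.0, -62.326, 0.025, -38.99, -0.061, 0.04, 0.0], 'ee_pos': [0.217, -0.586, 0.222], 'tool_rot': [[0.938, 0.347, -0.0], [0.347, -0.938, 0.001], [-0.0, -0.001, -1.0]], 'contact_force': [0.223, 0.192, -0.644], 'wrist_torque': [-0.014, 0.017, 0.002], 'gripper_force': 0.0, 'grip_width': 0.999}
scene [[387.2, 0.0, 284.9], [0.0, 387.2, 210.4], [0.0, 0.0, 1.0]] [[0.831, -0.556, -0.016, -0.598], [-0.373, -0.537, -0.756, 0.178], [0.412, 0.634, -0.654, 1.122], [0.0, 0.0, 0.0, 1.0]]
side [[488.5, 0.0, 274.4], [0.0, 488.5, 214.4], [0.0, 0.0, 1.0]] [[0.999, 0.035, 0.005, -0.61], [0.019, -0.395, -0.919, -0.038], [-0.03, 0.918, -0.395, 1.777], [0.0, 0.0, 0.0, 1.0]]
```

View pics/scene0.png

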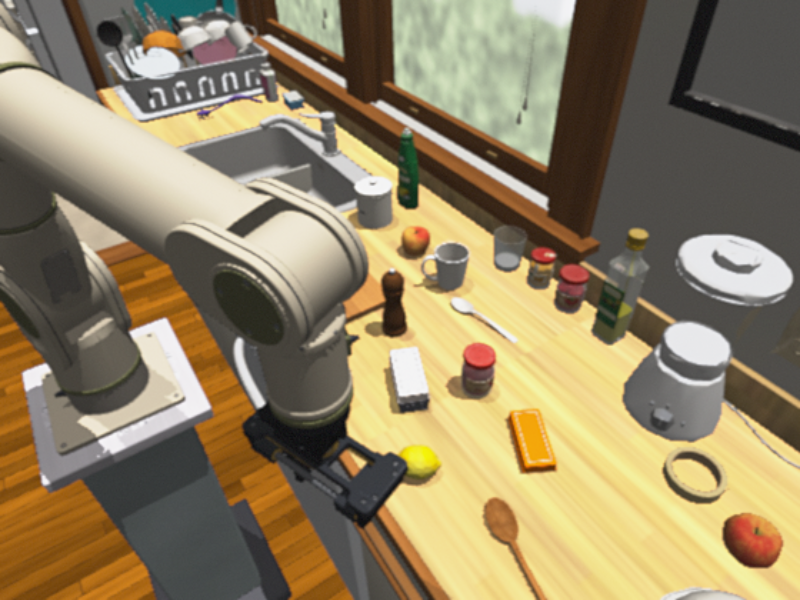

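View pics/side0.png

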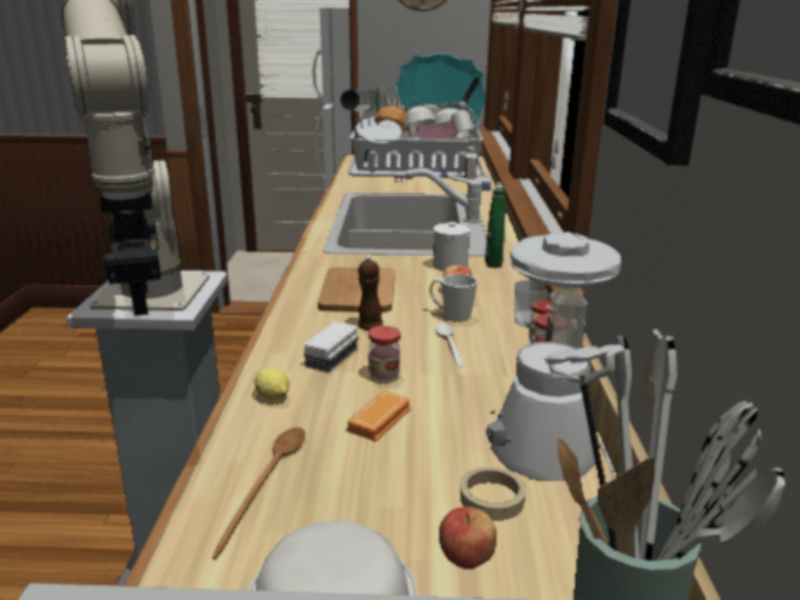

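The scene picture shows the white dish on the dark tin at (408,378), with the mill at (393,302), lemon at (418,460), jam jar at (478,370) and board at (355,292). In the side view the pair is at (330,345) and the board at (358,288).
Candidates: white block on dark tin, scene (408,378); orange look-alike, scene (532,438), to be left alone. I choose the white one and check it in a crop.

```bash
cat > h.py <<'E'
import numpy as np,cv2
def pts(d):
    "world point per pixel from range image"
    K,E=d["mtx"],d["extrinsics"];h,w=d["range_z"].shape
    u,v=np.meshgrid(np.arange(w),np.arange(h));z=d["range_z"]
    c=np.stack([(u-K[0,2])/K[0,0]*z,(v-K[1,2])/K[1,1]*z,z],-1)
    return (c-E[:3,3])@E[:3,:3]
def ray(d,uv,z):
    K,E=d["mtx"],d["extrinsics"];uv=np.atleast_2d(uv).astype(float)
    r=np.c_[(uv-K[:2,2])/[K[0,0],K[1,1]],np.ones(len(uv))]@E[:3,:3];o=-E[:3,:3].T@E[:3,3]
    return o+r*((z-o[2])/r[:,2])[:,None]
def rect(P):
    r=cv2.minAreaRect((P[:,:2]*1000).astype(np.float32));return np.round(r[0],1),np.round(r[1],1),round(r[2],1)
E
python3 - <<'E'
from h import *
for n,box in(("scene",(262,235,305,292)),("side",(205,215,260,262))):
    d=dict(np.load(n+"0.npz"));P=pts(d);hsv=cv2.cvtColor(d["color"],cv2.COLOR_RGB2HSV)
    x0,y0,x1,y1=box;m=np.zeros(P.shape[:2],bool);m[y0:y1,x0:x1]=1
    t=m&(hsv[...,1]<70)&(hsv[...,2]>90)
    top=t&(abs(P[...,2]-.054)<.006)
    print(n,t.sum(),top.sum(),"z med",np.median(P[top][:,2]))
    c=max(cv2.findContours(top.astype(np.uint8),0,2)[0],key=cv2.contourArea)[:,0]
    print("ray",rect(ray(d,c,.054)),"depth",rect(P[top]))
    cv2.imwrite(f"pics/crop_{n}.png",cv2.resize(d["color"][y0-15:y1+15,x0-25:x1+25,::-1],None,fx=6,fy=6))
    # board
    bd=(abs(P[...,2]-.021)<.008)&(hsv[...,0]<16)&(hsv[...,1]>90)&(hsv[...,2]<200)&(P[...,1]>-.3)&(P[...,1]<.6)&(P[...,0]>.2)&(P[...,0]<.95)
    bd=cv2.morphologyEx(bd.astype(np.uint8),cv2.MORPH_OPEN,np.ones((3,3)))
    c=max(cv2.findContours(bd,0,2)[0],key=cv2.contourArea)[:,0]
    print("board",rect(ray(d,c,.021)),c.min(0),c.max(0))
    for nm,f in dict(mill=(P[...,2]>.1)&(P[...,2]<.2)&(hsv[...,2]<110),lemon=(hsv[...,0]>22)&(hsv[...,0]<35)&(hsv[...,1]>170)&(P[...,2]>.02)&(P[...,2]<.08),
      high=(P[...,2]>.03)&(P[...,2]<.25)).items():
        f=f&(P[...,0]>.4)&(P[...,0]<.95)&(P[...,1]>-.75)&(P[...,1]<.45)
        k,l,st,ce=cv2.connectedComponentsWithStats(f.astype(np.uint8))
        for i in range(1,k):
            if st[i,4]>80:q=P[l==i];print(nm,st[i,:4],np.round(q.min(0),3),np.round(q.max(0),3))
E
```

```text
scene 855 669 z med 0.05335849919939125
ray (array([ 493.4, -340.2]), array([123.3,  56.2]), 66.2) depth (array([ 495. , -337.9]), array([121.9,  56.2]), 66.5)
board (array([ 560.7, -201.2]), array([18. , 28.2]), 56.5) [274 228] [283 232]
mill [269  89 140  94] [ 0.859 -0.345  0.1  ] [0.95 0.45 0.2 ]
mill [419 184  32  35] [ 0.905 -0.491  0.1  ] [ 0.95  -0.433  0.195]
mill [267 191  15  20] [ 0.54  -0.203  0.1  ] [ 0.579 -0.171  0.164]
mill [461 234  48  32] [ 0.82  -0.716  0.131] [ 0.884 -0.602  0.177]
mill [451 247  15  26] [ 0.811 -0.663  0.1  ] [ 0.85  -0.602  0.128]
lemon [286 312  23  21] [ 0.4   -0.536  0.028] [ 0.434 -0.482  0.06 ]
high [269  89 141  94] [ 0.857 -0.346  0.03 ] [0.95  0.45  0.238]
high [248 124  26  31] [0.712 0.18  0.03 ] [0.812 0.284 0.129]
high [280 158  21  18] [ 0.731 -0.     0.03 ] [0.802 0.071 0.069]
high [345 159  23  26] [ 0.887 -0.181  0.03 ] [ 0.95  -0.097  0.093]
high [294 169  35  29] [ 0.698 -0.162  0.03 ] [ 0.806 -0.074  0.096]
high [415 169  36  67] [ 0.905 -0.491  0.03 ] [ 0.95 -0.43  0.25]
high [369 174  18  23] [ 0.913 -0.271  0.03 ] [ 0.95 
[... 1106 characters left out ...]
  0.1  ] [ 0.834 -0.656  0.126]
high [340 128  14  54] [0.862 0.198 0.03 ] [0.914 0.256 0.235]
high [355 135  17  33] [0.938 0.008 0.131] [0.95  0.45  0.158]
high [303 155  26  29] [0.716 0.173 0.031] [0.815 0.279 0.128]
high [250 179  18  45] [ 0.539 -0.212  0.03 ] [ 0.593 -0.173  0.17 ]
high [301 186  33  32] [ 0.703 -0.166  0.03 ] [0.81  0.059 0.096]
high [340 196  76 133] [ 0.783 -0.746  0.03 ] [ 0.95  -0.093  0.22 ]
high [212 225  39  27] [ 0.444 -0.41   0.03 ] [ 0.548 -0.277  0.058]
high [258 228  23  32] [ 0.579 -0.451  0.03 ] [ 0.641 -0.384  0.099]
high [389 253  24  11] [ 0.88  -0.712  0.133] [ 0.933 -0.632  0.178]
high [186 257  17  19] [ 0.4   -0.541  0.03 ] [ 0.437 -0.489  0.059]
```

```bash
python3 -m creep '[{"dx":0.037,"dy":-0.0164,"dz":-0.003,"roll":0},{"dx":0.037,"dy":-0.0164,"dz":-0.003,"roll":0},{"dx":0.037,"dy":-0.0164,"dz":-0.003,"roll":0},{"dx":0.037,"dy":-0.0164,"dz":-0.003,"roll":0},{"dx":0.037,"dy":-0.0164,"dz":-0.003,"roll":0},{"dx":0.037,"dy":-0.0164,"dz":-0.003,"roll":0},{"dx":0.037,"dy":-0.0164,"dz":-0.003,"roll":0},{"dx":0.037,"dy":-0.0164,"dz":-0.003,"roll":0},{"dx":0.037,"dy":-0.0164,"dz":-0.003,"roll":0},{"dx":0.037,"dy":-0.0164,"dz":-0.003,"roll":0}]' 1 10
python3 -m creep '[{"dx":0,"dy":0,"dz":0,"roll":-0.042},{"dx":0,"dy":0,"dz":0,"roll":-0.042},{"dx":0,"dy":0,"dz":0,"roll":-0.042},{"dx":0,"dy":0,"dz":0,"roll":-0.042},{"dx":0,"dy":0,"dz":0,"roll":-0.042},{"dx":0,"dy":0,"dz":0,"roll":-0.042},{"dx":0,"dy":0,"dz":0,"roll":-0.042},{"dx":0,"dy":0,"dz":0,"roll":-0.042},{"dx":0,"dy":0,"dz":0,"roll":-0.042},{"dx":0,"dy":0,"dz":0,"roll":0}]'
python3 - <<'E'
from station import bot
from h import *
d=bot.snapshot("wrist");np.savez("wrist1.npz",**d);P=pts(d);hsv=cv2.cvtColor(d["color"],cv2.COLOR_RGB2HSV)
top=(hsv[...,1]<70)&(hsv[...,2]>90)&(abs(P[...,2]-.054)<.006)&(np.hypot(P[...,0]-.495,P[...,1]+.34)<.08)
top=cv2.morphologyEx(top.astype(np.uint8),cv2.MORPH_OPEN,np.ones((3,3)))
c=max(cv2.findContours(top,0,2)[0],key=cv2.contourArea)[:,0]
print("ray",rect(ray(d,c,.054)),"depth",rect(P[top>0]),c.min(0),c.max(0))
cv2.imwrite("pics/wrist1.png",d["color"][:,:,::-1])
for n in("scene","side"):
    d=bot.snapshot(n);np.savez(n+"1.npz",**d);P=pts(d);hsv=cv2.cvtColor(d["color"],cv2.COLOR_RGB2HSV)
    m=(abs(P[...,2]-.021)<.008)&(P[...,1]>-.3)&(P[...,1]<.6)&(P[...,0]>.3)&(P[...,0]<.95)
    m=cv2.morphologyEx(m.astype(np.uint8),cv2.MORPH_OPEN,np.ones((3,3)))
    c=max(cv2.findContours(m,0,2)[0],key=cv2.contourArea)[:,0];print("board",rect(ray(d,c,.021)),c.min(0),c.max(0))
E
```

```text
t: 1.35
ee_pos: [0.5078, -0.3027, 0.2523]
tool_rot: [[0.938, 0.347, -0.0], [0.347, -0.938, 0.0], [-0.0, -0.0, -1.0]]
contact_force: [0.6, -0.8, 0.4]
grip_width: 1.001
gripper_force: 0.0
t: 2.6
ee_pos: [0.5069, -0.3037, 0.2522]
tool_rot: [[0.412, 0.911, -0.001], [0.911, -0.412, 0.0], [0.0, -0.001, -1.0]]
contact_force: [-0.7, -0.6, 0.1]
grip_width: 0.999
gripper_force: 0.0
ray (array([ 497.9, -333.2]), array([108. ,  55.8]), 66.1) depth (array([ 497.8, -333.6]), array([107.7,  56. ]), 66.0) [256 167] [304 255]
board (array([516.3,  22.8]), array([265.9, 181.1]), 90.0) [196 173] [267 228]
board (array([480.7,  15. ]), array([100.8, 265. ]), 2.9) [223 187] [252 214]
```

View pics/wrist1.png

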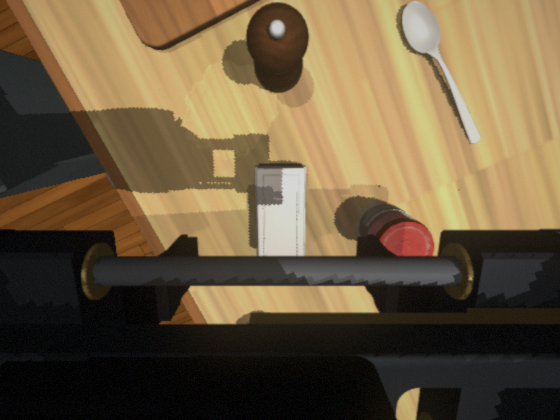

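View pics/crop_side.png

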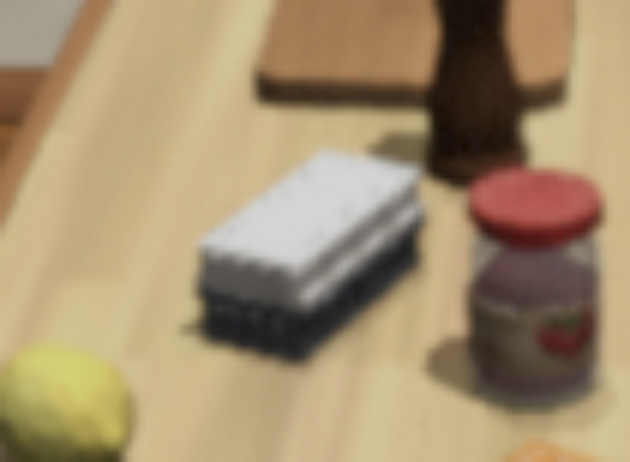

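Wrist view: white dish at (280,210), mill (277,35), jar (405,240). The crop confirms white ceramic on the dark tin, with the long axis matching tool x. I'll check the camera's clearance to the mill, then descend at 40 mm toward the mill end.

```bash
python3 -c "
from h import *
d=np.load('wrist1.npz');E=d['extrinsics'];o=-E[:3,:3].T@E[:3,3];R=np.array([[.412,.911,0],[.911,-.412,0],[0,0,-1]]);print('cam in tool',R.T@(o-[.5069,-.3037,.2522]))"
python3 -m creep '[{"dx":0.0035,"dy":0.0037,"dz":0.028,"roll":0},{"dx":0,"dy":0,"dz":0.028,"roll":0},{"dx":0,"dy":0,"dz":0.028,"roll":0},{"dx":0,"dy":0,"dz":0.028,"roll":0},{"dx":0,"dy":0,"dz":0.018,"roll":0},{"dx":0,"dy":0,"dz":0.01,"roll":0},{"dx":0,"dy":0,"dz":0,"roll":0},{"dx":0,"dy":0,"dz":0,"roll":0},{"dx":0,"dy":0,"dz":0,"roll":0},{"dx":0,"dy":0,"dz":0,"roll":0}]'
```

```text
cam in tool [ 6.48816338e-02  1.40446642e-04 -1.62304010e-01]
t: 4.0
ee_pos: [0.5121, -0.3022, 0.113]
tool_rot: [[0.412, 0.911, 0.001], [0.911, -0.412, -0.001], [-0.0, 0.001, -1.0]]
contact_force: [0.3, -0.2, 0.4]
grip_width: 0.999
gripper_force: 0.0
```

```bash
python3 -m creep '[{"dx":0,"dy":0,"dz":0.02,"roll":0},{"dx":0,"dy":0,"dz":0.02,"roll":0},{"dx":0,"dy":0,"dz":0.02,"roll":0},{"dx":0,"dy":0,"dz":0.015,"roll":0},{"dx":0,"dy":0,"dz":0.01,"roll":0},{"dx":0,"dy":0,"dz":0.01,"roll":0},{"dx":0,"dy":0,"dz":0.007,"roll":0},{"dx":0,"dy":0,"dz":0,"roll":0},{"dx":0,"dy":0,"dz":0,"roll":0},{"dx":0,"dy":0,"dz":0,"roll":0}]'
python3 -m creep '[{"dx":0,"dy":0,"dz":0,"roll":0},{"dx":0,"dy":0,"dz":0,"roll":0},{"dx":0,"dy":0,"dz":0,"roll":0},{"dx":0,"dy":0,"dz":0,"roll":0},{"dx":0,"dy":0,"dz":0,"roll":0},{"dx":0,"dy":0,"dz":0,"roll":0},{"dx":0,"dy":0,"dz":0,"roll":0},{"dx":0,"dy":0,"dz":0,"roll":0},{"dx":0,"dy":0,"dz":0,"roll":0},{"dx":0,"dy":0,"dz":0,"roll":0}]' 0 10
```

```text
t: 5.25
ee_pos: [0.5122, -0.3023, 0.011]
tool_rot: [[0.412, 0.911, 0.001], [0.911, -0.412, -0.001], [-0.0, 0.001, -1.0]]
contact_force: [0.4, 0.4, 0.7]
grip_width: 1.002
gripper_force: 0.0
t: 6.5
ee_pos: [0.512, -0.3021, 0.0106]
tool_rot: [[0.412, 0.911, 0.0], [0.911, -0.412, -0.0], [-0.0, 0.0, -1.0]]
contact_force: [-0.1, 0.4, 0.3]
grip_width: 0.707
gripper_force: 10.0
```

```bash
python3 -m creep '[{"dx":0,"dy":0,"dz":-0.004,"roll":0},{"dx":-0.001,"dy":0,"dz":-0.005,"roll":0},{"dx":-0.002,"dy":0,"dz":-0.006,"roll":0},{"dx":-0.002,"dy":0,"dz":-0.006,"roll":0},{"dx":-0.002,"dy":0,"dz":-0.006,"roll":0},{"dx":-0.003,"dy":0,"dz":-0.006,"roll":0},{"dx":-0.003,"dy":0,"dz":-0.006,"roll":0},{"dx":-0.003,"dy":0,"dz":-0.006,"roll":0},{"dx":0,"dy":0,"dz":0,"roll":0},{"dx":0,"dy":0,"dz":0,"roll":0}]'
python3 - <<'E'
from station import bot
import cv2
ims=[bot.snapshot("scene")["color"][190:330,210:350,::-1],bot.snapshot("side")["color"][170:310,170:310,::-1]]
cv2.imwrite("pics/lift1.png",cv2.resize(cv2.hconcat(ims),None,fx=2.8,fy=2.8,interpolation=cv2.INTER_CUBIC))
E
```

```text
t: 7.75
ee_pos: [0.5056, -0.3166, 0.0557]
tool_rot: [[0.412, 0.911, 0.001], [0.911, -0.412, -0.0], [-0.0, 0.001, -1.0]]
contact_force: [0.7, -0.2, -2.4]
grip_width: 0.711
gripper_force: 10.0
```

View pics/lift1.png

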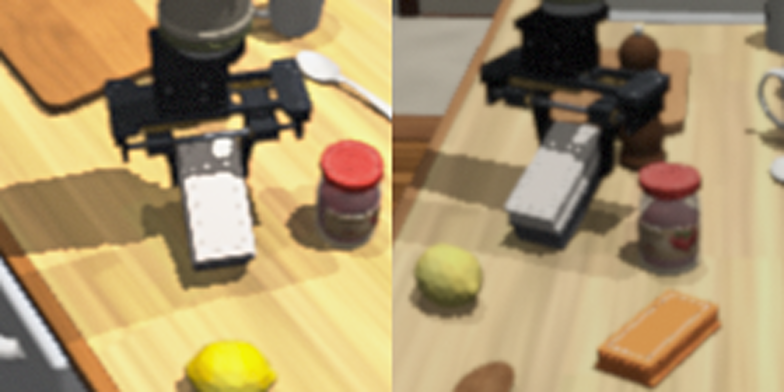

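Tilting cleanly: in both halves the dish is still closed on the tin, the far end is on the worktop, and the pads hold both rims.

```bash
python3 -m creep '[{"dx":0,"dy":0,"dz":-0.005,"roll":0},{"dx":0,"dy":0,"dz":-0.005,"roll":0},{"dx":0,"dy":0,"dz":-0.005,"roll":0},{"dx":0,"dy":0,"dz":-0.004,"roll":0},{"dx":-0.001,"dy":0,"dz":-0.003,"roll":0},{"dx":-0.003,"dy":0,"dz":-0.003,"roll":0},{"dx":-0.004,"dy":0,"dz":-0.002,"roll":0},{"dx":-0.004,"dy":0,"dz":-0.001,"roll":0},{"dx":0,"dy":0,"dz":0,"roll":0},{"dx":0,"dy":0,"dz":0,"roll":0}]'
python3 - <<'E'
from station import bot
import cv2
from h import *
s=bot.snapshot("side");P=pts(s)
ims=[bot.snapshot("scene")["color"][170:310,210:350,::-1],s["color"][150:290,170:310,::-1]]
cv2.imwrite("pics/lift2.png",cv2.resize(cv2.hconcat(ims),None,fx=2.8,fy=2.8,interpolation=cv2.INTER_CUBIC))
E
```

```text
t: 9.1
ee_pos: [0.5005, -0.3278, 0.0838]
tool_rot: [[0.412, 0.911, 0.0], [0.911, -0.412, -0.001], [-0.0, 0.0, -1.0]]
contact_force: [-1.3, -0.7, 0.4]
grip_width: 0.707
gripper_force: 10.0
```

View pics/lift2.png

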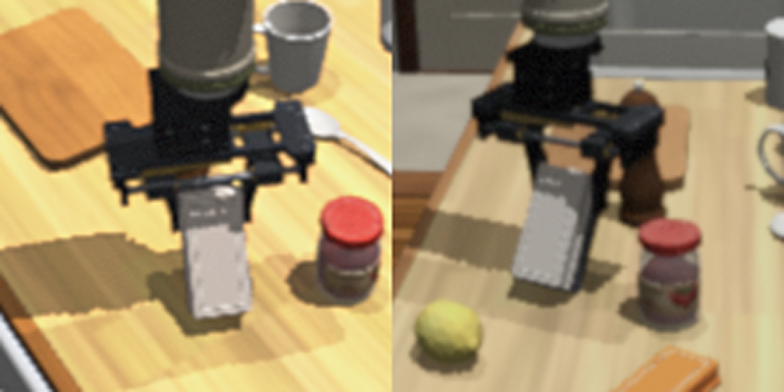

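```bash
cat > tilt.py <<'E'
from station import bot
from h import *
s=bot.state();g=s["ee_pos"];L=s["tool_rot"][:,0] if isinstance(s["tool_rot"],np.ndarray) else np.array(s["tool_rot"])[:,0]
for n in("scene","side"):
    d=bot.snapshot(n);P=pts(d);hsv=cv2.cvtColor(d["color"],cv2.COLOR_RGB2HSV)
    q=P[(hsv[...,1]<70)&(hsv[...,2]>75)&(np.linalg.norm(P-np.array([g[0],g[1],.05]),axis=-1)<.13)&(P[...,2]<g[2]-.005)&(P[...,2]>.008)&(d["range_z"]>0)]
    for _ in range(4):
        c=q.mean(0);v=np.linalg.svd(q-c,full_matrices=False)[2][2];e=(q-c)@v;q=q[abs(e)<max(.003,1.5*e.std())]
    print(n,len(q),"normal L,z",np.round([v@L,v[2]],2),"tilt from vertical deg",round(float(np.degrees(np.arctan2(abs(v[2]),abs(v@L)))),1),"z",q[:,2].min().round(3),"L",((q-g)@L).min().round(3),((q-g)@L).max().round(3))
print(g,s["contact_force"])
E
python3 -m creep '[{"dx":-0.005,"dy":0,"dz":-0.001,"roll":0},{"dx":-0.005,"dy":0,"dz":-0.001,"roll":0},{"dx":-0.005,"dy":0,"dz":0,"roll":0},{"dx":-0.005,"dy":0,"dz":0,"roll":0},{"dx":-0.005,"dy":0,"dz":0,"roll":0},{"dx":-0.005,"dy":0,"dz":0.001,"roll":0},{"dx":-0.005,"dy":0,"dz":0.001,"roll":0},{"dx":-0.005,"dy":0,"dz":0.001,"roll":0},{"dx":0,"dy":0,"dz":0,"roll":0},{"dx":0,"dy":0,"dz":0,"roll":0}]'; python3 tilt.py
```

```text
t: 10.45
ee_pos: [0.4838, -0.3647, 0.0826]
tool_rot: [[0.412, 0.911, -0.0], [0.911, -0.412, -0.001], [-0.001, 0.0, -1.0]]
contact_force: [-1.7, -2.7, 3.1]
grip_width: 0.712
gripper_force: 10.0
scene 388 normal L,z [ 0.99 -0.17] tilt from vertical deg 9.8 z 0.008 L -0.045 -0.029
side 306 normal L,z [ 0.98 -0.17] tilt from vertical deg 9.6 z 0.008 L -0.046 -0.021
[ 0.48375403 -0.36472534  0.08262412] [-1.68084848 -2.73087257  3.13550603]
```

```bash
python3 -m creep '[{"dx":-0.004,"dy":0,"dz":0,"roll":0},{"dx":-0.004,"dy":0,"dz":0,"roll":0},{"dx":-0.004,"dy":0,"dz":0.001,"roll":0},{"dx":-0.004,"dy":0,"dz":0.001,"roll":0},{"dx":-0.002,"dy":0,"dz":0.001,"roll":0},{"dx":0,"dy":0,"dz":0,"roll":0},{"dx":0,"dy":0,"dz":0,"roll":0},{"dx":0,"dy":0,"dz":0,"roll":0},{"dx":0,"dy":0,"dz":0,"roll":0},{"dx":0,"dy":0,"dz":0,"roll":0}]'; python3 tilt.py
```

```text
t: 11.8
ee_pos: [0.4762, -0.3808, 0.0799]
tool_rot: [[0.412, 0.911, -0.0], [0.911, -0.412, -0.0], [-0.001, -0.0, -1.0]]
contact_force: [-2.9, 0.8, 4.4]
grip_width: 0.713
gripper_force: 10.0
scene 308 normal L,z [1. 0.] tilt from vertical deg 0.3 z 0.008 L -0.03 -0.025
side 269 normal L,z [1.   0.02] tilt from vertical deg 1.2 z 0.008 L -0.031 -0.024
[ 0.47615045 -0.38082601  0.07989698] [-2.94917352  0.80500793  4.39809941]
```

```bash
python3 -m creep '[{"dx":0,"dy":0,"dz":0,"roll":0},{"dx":0,"dy":0,"dz":0,"roll":0},{"dx":0,"dy":0,"dz":-0.005,"roll":0},{"dx":0,"dy":0,"dz":-0.005,"roll":0},{"dx":0,"dy":0,"dz":-0.005,"roll":0},{"dx":0.005,"dy":-0.001,"dz":0,"roll":0},{"dx":0.01,"dy":-0.001,"dz":0,"roll":0},{"dx":0.01,"dy":-0.001,"dz":0,"roll":0},{"dx":0.01,"dy":-0.001,"dz":0,"roll":0},{"dx":0.01,"dy":-0.002,"dz":0,"roll":0}]' 0 35
python3 -m creep '[{"dx":0.01,"dy":-0.002,"dz":0,"roll":0},{"dx":0.01,"dy":-0.002,"dz":0,"roll":0},{"dx":0.01,"dy":0,"dz":0,"roll":0},{"dx":0.005,"dy":0,"dz":0,"roll":0},{"dx":0,"dy":0,"dz":0,"roll":0},{"dx":0,"dy":0,"dz":0.004,"roll":0},{"dx":0,"dy":0,"dz":0.004,"roll":0},{"dx":0,"dy":0,"dz":0.003,"roll":0},{"dx":0,"dy":0,"dz":0,"roll":0},{"dx":0,"dy":0,"dz":0,"roll":0}]'; python3 tilt.py
```

```text
t: 13.15
ee_pos: [0.4899, -0.3361, 0.0945]
tool_rot: [[0.411, 0.912, 0.0], [0.912, -0.411, 0.0], [0.0, 0.0, -1.0]]
contact_force: [-0.3, -0.9, -5.7]
grip_width: 0.711
gripper_force: 35.0
t: 14.4
ee_pos: [0.5004, -0.3035, 0.0836]
tool_rot: [[0.412, 0.911, 0.0], [0.911, -0.412, -0.0], [0.0, 0.0, -1.0]]
contact_force: [0.7, 1.0, -6.1]
grip_width: 0.711
gripper_force: 35.0
scene 312 normal L,z [1.   0.01] tilt from vertical deg 0.5 z 0.008 L -0.03 -0.024
side 290 normal L,z [1. 0.] tilt from vertical deg 0.0 z 0.008 L -0.031 -0.025
[ 0.50044738 -0.30345607  0.08361791] [ 0.70137692  0.9955791  -6.10853221]
```

```bash
python3 -m creep '[{"dx":0,"dy":0,"dz":0.002,"roll":0},{"dx":0,"dy":0,"dz":0.002,"roll":0},{"dx":0,"dy":0,"dz":0.0005,"roll":0},{"dx":0,"dy":0,"dz":0,"roll":0},{"dx":0,"dy":0,"dz":0,"roll":0},{"dx":0,"dy":0,"dz":0,"roll":0},{"dx":0,"dy":0,"dz":0,"roll":0},{"dx":0,"dy":0,"dz":0,"roll":0},{"dx":0,"dy":0,"dz":0,"roll":0},{"dx":0,"dy":0,"dz":0,"roll":0}]'
python3 -m creep '[{"dx":0,"dy":0,"dz":0,"roll":0},{"dx":0,"dy":0,"dz":0,"roll":0},{"dx":0,"dy":0,"dz":0,"roll":0},{"dx":-0.004,"dy":0,"dz":-0.0005,"roll":0},{"dx":-0.004,"dy":0,"dz":-0.0005,"roll":0},{"dx":-0.004,"dy":0,"dz":-0.0005,"roll":0},{"dx":-0.004,"dy":0,"dz":-0.0005,"roll":0},{"dx":-0.002,"dy":0,"dz":0,"roll":0},{"dx":0,"dy":0,"dz":0,"roll":0},{"dx":0,"dy":0,"dz":0,"roll":0}]' 0 8; python3 tilt.py
```

```text
t: 15.75
ee_pos: [0.5004, -0.3035, 0.0799]
tool_rot: [[0.412, 0.911, 0.0], [0.911, -0.412, -0.0], [-0.0, 0.0, -1.0]]
contact_force: [-4.0, 2.1, 6.1]
grip_width: 0.711
gripper_force: 35.0
t: 17.0
ee_pos: [0.4929, -0.3202, 0.081]
tool_rot: [[0.412, 0.911, 0.0], [0.911, -0.412, -0.001], [-0.0, 0.0, -1.0]]
contact_force: [0.5, 0.1, -1.4]
grip_width: 0.714
gripper_force: 8.0
scene 234 normal L,z [-0.98 -0.2 ] tilt from vertical deg 11.3 z 0.009 L -0.025 -0.009
side 203 normal L,z [-0.98 -0.19] tilt from vertical deg 11.0 z 0.008 L -0.026 -0.01
[ 0.49291473 -0.32017541  0.08100151] [ 0.4867048   0.09996272 -1.37804145]
```

```bash
python3 -m creep '[{"dx":-0.005,"dy":0,"dz":0,"roll":0},{"dx":-0.006,"dy":0,"dz":0,"roll":0},{"dx":-0.006,"dy":0,"dz":0.0005,"roll":0},{"dx":-0.006,"dy":0,"dz":0.001,"roll":0},{"dx":-0.006,"dy":0,"dz":0.0015,"roll":0},{"dx":-0.006,"dy":0,"dz":0.002,"roll":0},{"dx":-0.006,"dy":0,"dz":0.002,"roll":0},{"dx":-0.006,"dy":0,"dz":0.002,"roll":0},{"dx":-0.006,"dy":0,"dz":0.0025,"roll":0},{"dx":-0.005,"dy":0,"dz":0.0025,"roll":0}]'; python3 tilt.py
```

```text
t: 18.35
ee_pos: [0.4688, -0.3728, 0.0665]
tool_rot: [[0.412, 0.911, -0.0], [0.911, -0.412, 0.001], [0.0, -0.0, -1.0]]
contact_force: [0.9, 0.7, -3.2]
grip_width: 0.71
gripper_force: 8.0
scene 11 normal L,z [-0.07 -0.93] tilt from vertical deg 85.6 z 0.011 L -0.005 0.075
side 26 normal L,z [-0.5  -0.82] tilt from vertical deg 58.7 z 0.009 L -0.019 0.06
[ 0.46883193 -0.37277042  0.06649736] [ 0.93802774  0.71493258 -3.23298847]
```

```bash
python3 -m creep '[{"dx":-0.004,"dy":0,"dz":0.003,"roll":0},{"dx":-0.005,"dy":0,"dz":0.004,"roll":0},{"dx":-0.005,"dy":0,"dz":0.004,"roll":0},{"dx":-0.004,"dy":0,"dz":0.004,"roll":0},{"dx":-0.004,"dy":0,"dz":0.005,"roll":0},{"dx":-0.004,"dy":0,"dz":0.005,"roll":0},{"dx":-0.004,"dy":0,"dz":0.006,"roll":0},{"dx":-0.003,"dy":0,"dz":0.005,"roll":0},{"dx":0,"dy":0,"dz":0,"roll":0},{"dx":0,"dy":0,"dz":0,"roll":0}]'
python3 - <<'E'
from station import bot
import cv2
ims=[bot.snapshot("scene")["color"][190:330,210:350,::-1],bot.snapshot("side")["color"][170:310,170:310,::-1]]
cv2.imwrite("pics/tip.png",cv2.resize(cv2.hconcat(ims),None,fx=2.8,fy=2.8,interpolation=cv2.INTER_CUBIC))
E
```

```text
t: 19.7
ee_pos: [0.4554, -0.4026, 0.031]
tool_rot: [[0.411, 0.911, -0.0], [0.911, -0.411, 0.0], [-0.0, -0.0, -1.0]]
contact_force: [-1.2, 0.1, -5.2]
grip_width: 0.715
gripper_force: 8.0
```

View pics/tip.png

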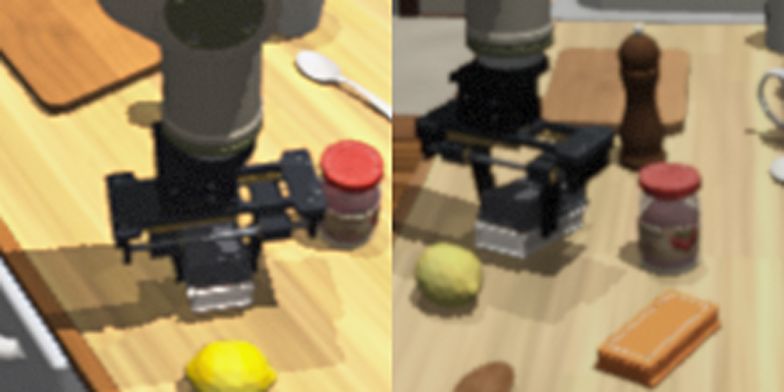

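The pair is nearly level, dish below and tin above, still closed, and clear of the lemon and jar. Lowering the last 25 mm.

```bash
python3 -m creep '[{"dx":-0.002,"dy":0,"dz":0.003,"roll":0},{"dx":-0.002,"dy":0,"dz":0.003,"roll":0},{"dx":-0.002,"dy":0,"dz":0.003,"roll":0},{"dx":-0.001,"dy":0,"dz":0.003,"roll":0},{"dx":-0.001,"dy":0,"dz":0.003,"roll":0},{"dx":-0.001,"dy":0,"dz":0.003,"roll":0},{"dx":-0.001,"dy":0,"dz":0.003,"roll":0},{"dx":0,"dy":0,"dz":0.002,"roll":0},{"dx":0,"dy":0,"dz":0.001,"roll":0},{"dx":0,"dy":0,"dz":0,"roll":0}]'; python3 tilt.py
```

```text
t: 21.05
ee_pos: [0.4512, -0.4125, 0.0083]
tool_rot: [[0.412, 0.911, -0.0], [0.911, -0.412, -0.001], [-0.001, 0.0, -1.0]]
contact_force: [-4.6, 2.9, 9.5]
grip_width: 0.712
gripper_force: 8.0tilt.py:8: RuntimeWarning: Mean of empty slice.
  c=q.mean(0);v=np.linalg.svd(q-c,full_matrices=False)[2][2];e=(q-c)@v;q=q[abs(e)<max(.003,1.5*e.std())]
  ret = um.true_divide(
Traceback (most recent call last):
  File "tilt.py", line 8, in <module>
    c=q.mean(0);v=np.linalg.svd(q-c,full_matrices=False)[2][2];e=(q-c)@v;q=q[abs(e)<max(.003,1.5*e.std())]
                  ~~~~~~~~~~~~~~~~~~~~~~~~~~~~~~~~~~~~~~~~~^^^
IndexError: index 2 is out of bounds for axis 0 with size 0
```

```bash
python3 -m creep '[{"dx":0,"dy":0,"dz":0.001,"roll":0},{"dx":0,"dy":0,"dz":0.001,"roll":0},{"dx":0,"dy":0,"dz":0.001,"roll":0},{"dx":0,"dy":0,"dz":0,"roll":0},{"dx":0,"dy":0,"dz":0,"roll":0},{"dx":0,"dy":0,"dz":0,"roll":0},{"dx":0,"dy":0,"dz":0,"roll":0},{"dx":0,"dy":0,"dz":0,"roll":0},{"dx":0,"dy":0,"dz":0,"roll":0},{"dx":0,"dy":0,"dz":0,"roll":0}]' 0 4
```

```text
t: 22.35
ee_pos: [0.4511, -0.4127, 0.0047]
tool_rot: [[0.412, 0.911, -0.0], [0.911, -0.412, -0.001], [-0.001, 0.0, -1.0]]
contact_force: [-3.2, 0.8, 4.9]
grip_width: 0.708
gripper_force: 4.0
```

```bash
python3 -m creep '[{"dx":0,"dy":0,"dz":0,"roll":0},{"dx":0,"dy":0,"dz":0,"roll":0},{"dx":0,"dy":0,"dz":0,"roll":0},{"dx":0,"dy":0,"dz":0,"roll":0},{"dx":0,"dy":0,"dz":-0.005,"roll":0},{"dx":0,"dy":0,"dz":-0.01,"roll":0},{"dx":0,"dy":0,"dz":-0.02,"roll":0},{"dx":0,"dy":0,"dz":-0.03,"roll":0},{"dx":0,"dy":0,"dz":-0.03,"roll":0},{"dx":0,"dy":0,"dz":0,"roll":0}]' 0.95
python3 - <<'E'
from station import bot
from h import *
s=bot.state();print(s["ee_pos"],s["contact_force"])
ims=[]
for n,(y,x) in(("scene",(200,210)),("side",(180,150))):
    d=bot.snapshot(n);np.savez(n+"2.npz",**d);P=pts(d)
    ims.append(d["color"][y:y+140,x:x+140,::-1])
    m=(abs(P[...,2]-.054)<.006)&(np.hypot(P[...,0]-.47,P[...,1]+.38)<.1)
    m=cv2.morphologyEx(m.astype(np.uint8),cv2.MORPH_OPEN,np.ones((3,3)))
    c=max(cv2.findContours(m,0,2)[0],key=cv2.contourArea)[:,0];q=P[m>0];a=np.linalg.svd(q-q.mean(0),full_matrices=False)[2][2]
    print(n,rect(ray(d,c,.054)),"z",np.median(q[:,2]),"normal",a.round(3),c.min(0),c.max(0))
cv2.imwrite("pics/down.png",cv2.resize(cv2.hconcat(ims),None,fx=2.8,fy=2.8,interpolation=cv2.INTER_CUBIC))
E
```

```text
t: 23.6
ee_pos: [0.453, -0.4131, 0.1033]
tool_rot: [[0.412, 0.911, 0.004], [0.911, -0.412, -0.004], [-0.002, 0.006, -1.0]]
contact_force: [-0.4, 0.8, -0.4]
grip_width: 0.95
gripper_force: 0.0
[ 0.45298413 -0.41312354  0.10327128] [-0.36555571  0.79677121 -0.38032316]
scene (array([ 461.3, -387.6]), array([115. ,  55.8]), 65.5) z 0.05356463854970037 normal [-0.004 -0.003  1.   ] [273 259] [298 294]
side (array([ 467.8, -390.4]), array([127.5,  64.1]), 65.8) z 0.053128884835179975 normal [-0.016  0.012 -1.   ] [200 232] [237 252]
```

View pics/down.png

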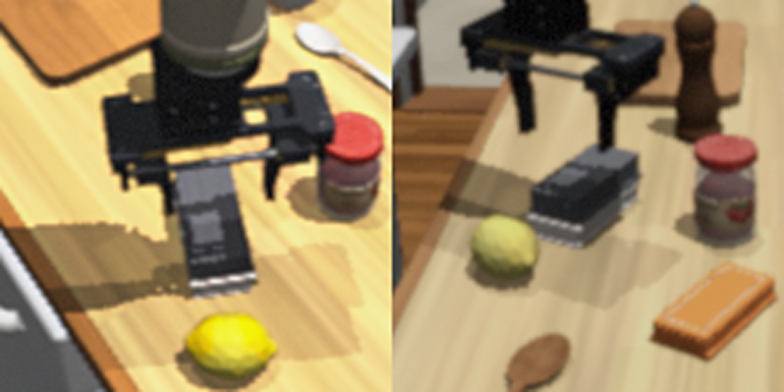

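Pair now stands flat and closed with the dish under and the dark tin on top, at (215,230) in the scene half and (585,195) in the side half. Moving over its middle to take the tin body above the rims.

```bash
python3 -m creep '[{"dx":0.012,"dy":0,"dz":0,"roll":0},{"dx":0.012,"dy":0,"dz":0,"roll":0},{"dx":0.01,"dy":0,"dz":0.01,"roll":0},{"dx":0,"dy":0,"dz":0.015,"roll":0},{"dx":0,"dy":0,"dz":0.015,"roll":0},{"dx":0,"dy":0,"dz":0.015,"roll":0},{"dx":0,"dy":0,"dz":0.005,"roll":0},{"dx":0,"dy":0,"dz":0,"roll":0},{"dx":0,"dy":0,"dz":0,"roll":0},{"dx":0,"dy":0,"dz":0,"roll":0}]'
```

```text
t: 24.95
ee_pos: [0.4656, -0.3812, 0.0396]
tool_rot: [[0.412, 0.911, 0.001], [0.911, -0.412, -0.001], [-0.0, 0.001, -1.0]]
contact_force: [0.7, 0.2, 0.3]
grip_width: 0.949
gripper_force: 0.0
```

```bash
python3 -m creep '[{"dx":0,"dy":0,"dz":0.003,"roll":0},{"dx":0,"dy":0,"dz":0,"roll":0},{"dx":0,"dy":0,"dz":0,"roll":0},{"dx":0,"dy":0,"dz":0,"roll":0},{"dx":0,"dy":0,"dz":0,"roll":0},{"dx":0,"dy":0,"dz":0,"roll":0},{"dx":0,"dy":0,"dz":0,"roll":0},{"dx":0,"dy":0,"dz":0,"roll":0},{"dx":0,"dy":0,"dz":0,"roll":0},{"dx":0,"dy":0,"dz":0,"roll":0}]' 0 15
python3 -m creep '[{"dx":0,"dy":0,"dz":0,"roll":0},{"dx":0,"dy":0,"dz":-0.002,"roll":0},{"dx":0,"dy":0,"dz":-0.003,"roll":0},{"dx":0,"dy":0,"dz":-0.003,"roll":0},{"dx":0,"dy":0,"dz":-0.004,"roll":0},{"dx":0,"dy":0,"dz":-0.004,"roll":0},{"dx":0,"dy":0,"dz":-0.005,"roll":0},{"dx":0,"dy":0,"dz":-0.006,"roll":0},{"dx":0,"dy":0,"dz":-0.006,"roll":0},{"dx":0,"dy":0,"dz":-0.006,"roll":0}]'
```

```text
t: 26.2
ee_pos: [0.4654, -0.3809, 0.0361]
tool_rot: [[0.412, 0.911, 0.0], [0.911, -0.412, -0.0], [-0.0, 0.0, -1.0]]
contact_force: [0.8, -0.2, 1.0]
grip_width: 0.643
gripper_force: 15.0
t: 27.45
ee_pos: [0.4654, -0.3809, 0.0756]
tool_rot: [[0.412, 0.911, 0.0], [0.911, -0.412, -0.0], [-0.0, 0.0, -1.0]]
contact_force: [-0.5, 0.6, -1.9]
grip_width: 0.638
gripper_force: 15.0
```

```bash
python3 -m creep '[{"dx":0,"dy":0,"dz":-0.01,"roll":0},{"dx":0,"dy":0,"dz":-0.015,"roll":0},{"dx":0,"dy":0,"dz":-0.02,"roll":0},{"dx":0,"dy":0,"dz":-0.025,"roll":0},{"dx":0,"dy":0,"dz":-0.03,"roll":0},{"dx":0,"dy":0,"dz":-0.03,"roll":0},{"dx":0,"dy":0,"dz":-0.03,"roll":0},{"dx":0,"dy":0,"dz":-0.025,"roll":0},{"dx":0,"dy":0,"dz":-0.015,"roll":0},{"dx":0,"dy":0,"dz":0,"roll":0}]'
python3 - <<'E'
from station import bot
from h import *
s=bot.state();print(s["ee_pos"])
ims=[]
for n,(y,x) in(("scene",(130,180)),("side",(150,140))):
    d=bot.snapshot(n);np.savez(n+"3.npz",**d);P=pts(d);ims.append(d["color"][y:y+190,x:x+190,::-1])
    m=(abs(P[...,2]-.021)<.009)&(P[...,1]>-.25)&(P[...,1]<.6)&(P[...,0]>.3)&(P[...,0]<.72)
    m=cv2.morphologyEx(m.astype(np.uint8),cv2.MORPH_OPEN,np.ones((3,3)))
    k,l,st,ce=cv2.connectedComponentsWithStats(m)
    for i in range(1,k):
        if st[i,4]>40:q=ray(d,np.argwhere(l==i)[:,::-1],.021);print(n,st[i],rect(q),q.min(0).round(3),q.max(0).round(3))
d=dict(np.load("side0.npz"));print(ray(d,[(224,213),(276,216)],.021).round(3))
cv2.imwrite("pics/lifted.png",cv2.resize(cv2.hconcat(ims),None,fx=2.1,fy=2.1,interpolation=cv2.INTER_CUBIC))
E
```

```text
t: 28.7
ee_pos: [0.4658, -0.3811, 0.2764]
tool_rot: [[0.412, 0.911, 0.002], [0.911, -0.412, -0.001], [-0.001, 0.002, -1.0]]
contact_force: [-0.7, -0.4, -2.4]
grip_width: 0.642
gripper_force: 15.0
[ 0.46576079 -0.38106895  0.27638375]
scene [ 196  173   71   56 2175] (array([514.9,  22.1]), array([176.5, 266.7]), 0.3) [ 0.427 -0.111  0.021] [0.603 0.156 0.021]
side [223 187  30  28 710] (array([480.7,  15. ]), array([100.8, 265. ]), 2.9) [ 0.432 -0.119  0.021] [0.535 0.149 0.021]
side [265 187  11  28 271] (array([593.6,  20.5]), array([ 36.3, 265.3]), 2.0) [ 0.572 -0.112  0.021] [0.613 0.153 0.021]
side [251 222  16   6  68] (array([ 567.8, -199.1]), array([51.5, 32.9]), 13.4) [ 0.541 -0.219  0.021] [ 0.591 -0.178  0.021]
[[ 0.444 -0.111  0.021]
 [ 0.62  -0.128  0.021]]
```

View pics/lifted.png

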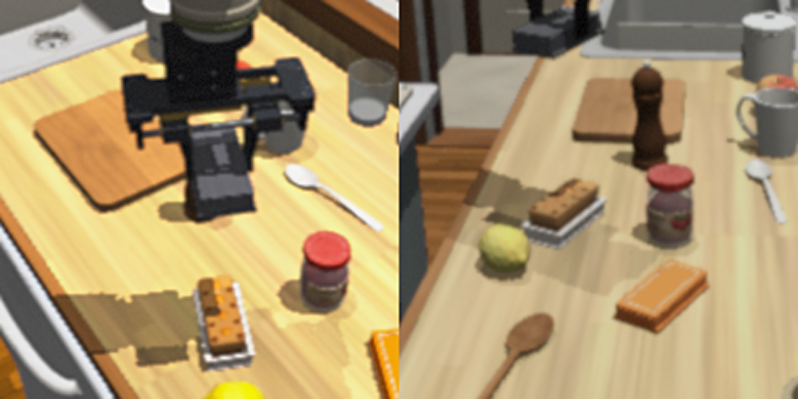

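Lifted picture: the cake sits fruit side up in the upright dish at (222,325) scene half, the tin hangs in the gripper, and the board is clear at (125,145). Carrying the tin over to the board centre (0.52, 0.018).

```bash
python3 -m creep '[{"dx":0.006,"dy":-0.002,"dz":0,"roll":0},{"dx":0.014,"dy":-0.004,"dz":0,"roll":0},{"dx":0.022,"dy":-0.0066,"dz":0,"roll":0},{"dx":0.024,"dy":-0.007,"dz":0,"roll":0},{"dx":0.024,"dy":-0.007,"dz":0,"roll":0},{"dx":0.024,"dy":-0.007,"dz":0,"roll":0},{"dx":0.024,"dy":-0.007,"dz":0,"roll":0},{"dx":0.024,"dy":-0.007,"dz":0,"roll":0},{"dx":0.024,"dy":-0.007,"dz":0,"roll":0},{"dx":0.024,"dy":-0.007,"dz":0,"roll":0}]'
python3 -m creep '[{"dx":0.024,"dy":-0.007,"dz":0,"roll":0},{"dx":0.024,"dy":-0.007,"dz":0,"roll":0},{"dx":0.024,"dy":-0.007,"dz":0,"roll":0},{"dx":0.024,"dy":-0.007,"dz":0,"roll":0},{"dx":0.024,"dy":-0.007,"dz":0,"roll":0},{"dx":0.024,"dy":-0.007,"dz":0,"roll":0},{"dx":0.018,"dy":-0.007,"dz":0,"roll":0},{"dx":0.01,"dy":-0.006,"dz":0,"roll":0},{"dx":0.004,"dy":-0.002,"dz":0,"roll":0},{"dx":0,"dy":0,"dz":0,"roll":0}]'
```

```text
t: 30.05
ee_pos: [0.4957, -0.1616, 0.2753]
tool_rot: [[0.41, 0.912, 0.0], [0.912, -0.41, -0.0], [-0.0, 0.001, -1.0]]
contact_force: [-0.5, -0.1, -1.0]
grip_width: 0.644
gripper_force: 15.0
t: 31.3
ee_pos: [0.5161, 0.0196, 0.2751]
tool_rot: [[0.412, 0.911, 0.0], [0.911, -0.412, -0.0], [-0.0, 0.0, -1.0]]
contact_force: [0.6, -0.4, -1.3]
grip_width: 0.64
gripper_force: 15.0
```

```bash
python3 -m creep '[{"dx":0,"dy":0,"dz":0.01,"roll":0},{"dx":0,"dy":0,"dz":0.02,"roll":0},{"dx":0,"dy":0,"dz":0.03,"roll":0},{"dx":0,"dy":0,"dz":0.035,"roll":0},{"dx":0,"dy":0,"dz":0.035,"roll":0},{"dx":0,"dy":0,"dz":0.03,"roll":0},{"dx":0,"dy":0,"dz":0.025,"roll":0},{"dx":0,"dy":0,"dz":0.02,"roll":0},{"dx":0,"dy":0,"dz":0.015,"roll":0},{"dx":0,"dy":0,"dz":0.005,"roll":0}]'
python3 -m creep '[{"dx":0,"dy":0,"dz":0.003,"roll":0},{"dx":0,"dy":0,"dz":0.003,"roll":0},{"dx":0,"dy":0,"dz":0.003,"roll":0},{"dx":0,"dy":0,"dz":0.003,"roll":0},{"dx":0,"dy":0,"dz":0.002,"roll":0},{"dx":0,"dy":0,"dz":0.002,"roll":0},{"dx":0,"dy":0,"dz":0.001,"roll":0},{"dx":0,"dy":0,"dz":0,"roll":0},{"dx":0,"dy":0,"dz":0,"roll":0},{"dx":0,"dy":0,"dz":0,"roll":0}]'
```

```text
t: 32.55
ee_pos: [0.5156, 0.0193, 0.049]
tool_rot: [[0.412, 0.911, -0.001], [0.911, -0.412, 0.0], [-0.001, -0.001, -1.0]]
contact_force: [0.5, -0.6, -0.5]
grip_width: 0.641
gripper_force: 15.0
t: 33.8
ee_pos: [0.5162, 0.0197, 0.0335]
tool_rot: [[0.412, 0.911, -0.0], [0.911, -0.412, -0.0], [-0.0, 0.0, -1.0]]
contact_force: [-4.0, 0.3, 5.6]
grip_width: 0.641
gripper_force: 15.0
```

Contact at the expected height. Releasing and retreating upward.

```bash
python3 -m creep '[{"dx":0,"dy":0,"dz":0,"roll":0},{"dx":0,"dy":0,"dz":0,"roll":0},{"dx":0,"dy":0,"dz":0,"roll":0},{"dx":0,"dy":0,"dz":0,"roll":0},{"dx":0,"dy":0,"dz":0,"roll":0},{"dx":0,"dy":0,"dz":-0.01,"roll":0},{"dx":0,"dy":0,"dz":-0.03,"roll":0},{"dx":0,"dy":0,"dz":-0.04,"roll":0},{"dx":0,"dy":0,"dz":-0.04,"roll":0},{"dx":0,"dy":0,"dz":-0.03,"roll":0}]' 0.95
python3 -m creep '[{"dx":0,"dy":0,"dz":-0.03,"roll":0},{"dx":0,"dy":0,"dz":-0.03,"roll":0},{"dx":0,"dy":0,"dz":0,"roll":0},{"dx":0,"dy":0,"dz":0,"roll":0},{"dx":0,"dy":0,"dz":0,"roll":0},{"dx":0,"dy":0,"dz":0,"roll":0},{"dx":0,"dy":0,"dz":0,"roll":0},{"dx":0,"dy":0,"dz":0,"roll":0},{"dx":0,"dy":0,"dz":0,"roll":0},{"dx":0,"dy":0,"dz":0,"roll":0}]'
python3 - <<'E'
from station import bot
from h import *
ims=[]
for n,(y,x) in(("scene",(130,170)),("side",(150,140))):
    d=bot.snapshot(n);P=pts(d);ims.append(d["color"][y:y+190,x:x+190,::-1])
    q=P[(abs(P[...,2]-.051)<.006)&(np.hypot(P[...,0]-.516,P[...,1]-.02)<.08)];print(n,len(q),rect(q),np.median(q[:,2]))
cv2.imwrite("pics/end.png",cv2.resize(cv2.hconcat(ims),None,fx=2.1,fy=2.1,interpolation=cv2.INTER_CUBIC))
E
```

```text
t: 35.05
ee_pos: [0.5166, 0.0199, 0.1856]
tool_rot: [[0.411, 0.911, 0.002], [0.911, -0.411, -0.0], [0.001, 0.002, -1.0]]
contact_force: [0.1, -0.4, 0.6]
grip_width: 0.948
gripper_force: 0.0
t: 36.3
ee_pos: [0.5162, 0.0197, 0.243]
tool_rot: [[0.412, 0.911, 0.0], [0.911, -0.412, -0.0], [-0.0, 0.0, -1.0]]
contact_force: [-0.4, 0.9, -0.2]
grip_width: 0.947
gripper_force: 0.0
scene 383 (array([513.4,  16.7]), array([125.1,  55.7]), 65.8) 0.05089813477460639
side 140 (array([511.7,  10.2]), array([122.5,  55.7]), 70.3) 0.05059483398824195
```

View pics/end.png

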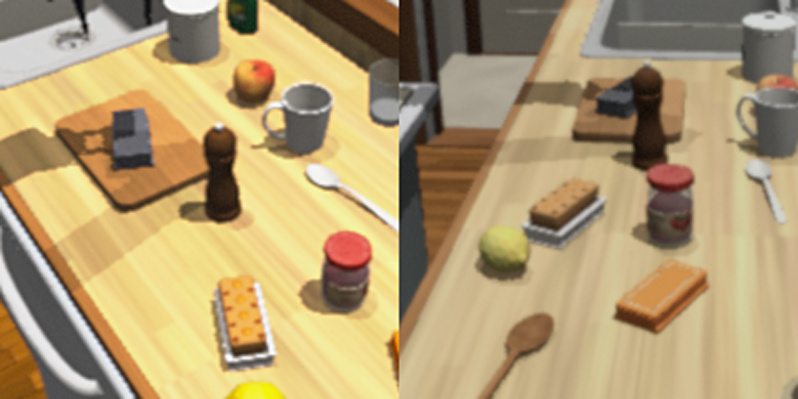

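The tin lies flat near the middle of the board at (132,140), and the cake sits fruit side up in the dish at (242,320). Nothing else has been disturbed.

```bash
python3 -c "
from station import bot
print(bot.finish_job())"
```

```text
the job is handed in; nothing more can be done
None
```

The job is handed in at about 36 s: the cake sits fruit side up in the upright dish, the empty tin lies flat and upside down near the middle of the chopping board, and nothing else looks moved in the last pictures.

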